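# Clip the ring-ended thread gauge into its snap hook

### The job

Put the thread gauge with the ring back on its snap hook: take it off the rack, press its ring inward through the hook's sprung gate so that the gate snaps shut behind it, then, still holding the gauge, pull it straight back against the shut gate with 5 to 15 N to feel that it is caught. Let go so that it hangs freely in the bottom of the hook, and let its swing die down; never bear on the hook or gate harder than that, and leave the other gauge and the loose things on the bench as they are.

Things in the scene. Friction and masses are not known exactly. Their poses are not given: they have to be found in the camera images.
- gauge: Gauge to hang, 160 mm long, lying level in a rack seat, axis 40 mm above the bench, 0.12 to 0.2 kg. Origin: middle of its hexagonal aluminium handle (x -38 to +38, 18 mm over flats, two flats upright facing +y and -y). Own x runs along the bar to the ring end, z up. Steel plug 20 mm thick at x -38 to -70; at +38 a neck 12 mm thick, then a steel ring flat in the xy plane.
- ring_end (a point): Middle of the ring's wire at its point farthest from the handle (gauge x +86.5); goes in past the gate and hangs in the hook's lower bow at last. The hook is an upright oval of 10 mm round bar in the stand's xz plane, 40 x 84 mm between bar centres, back whole, gate in front. Inside, the wire has room from x -14 to +12; hung, it lies 12 mm below the lower bow's centre.
- rack: Grey plastic gauge rack fixed to the bench; base 100 x 190 x 8 mm, origin under its middle. Two V seats along its x, at y +50 and -50. Each seat has two 8 mm thick, 36 mm wide uprights at x +33 and -33, tops 40 mm above the bench, that hold the handle's ends; between them the handle is free for fingers down to the base. Gauges lie up to 8 mm off centre along x. Ring end at the rack's +x.
- gauge_plain: The other gauge, in the other seat of the rack: same hexagonal handle but no ring, a threaded plug at both ends. Leave alone.
- stand: Steel hanger fixed to the bench, with the snap hook. Origin on the bench right under bowl. x: level, from the hook's gate to its back; the gate faces -x, towards the robot. 20 mm square post, 320 mm high, at x +5, y +100; from its top an arm 34 mm wide, underside 306 mm above the bench, runs over the hook (to y -12). Foot 110 x 130 x 10 mm under the post.
- bowl (a point): Fixed point of the stand, 215 mm above the bench: centre of the hook's lower bow with the hook in its middle setting. The hook's threaded shank is locked by two nuts in a slot of the arm wherever it was last set: up to 18 mm higher or lower and up to 4 mm to either side in x. No reading tells, so look or feel for it. In y the point is true. Axes as the stand.
- gate_way (a point): Point of the stand where ring_end goes in at the hook's middle setting (x -20, z +28 from bowl); it does not follow the hook. At the true place, from about 3 mm lower to 4 mm higher, the wire slips over the gate's tip and the gate snaps shut when ring_end is 10 to 26 mm in; or it can be lifted over the tip behind the nose. Lower, the gate jams at its stop; higher, the wire butts on the nose.
- nut: Loose brass union nut, 30 mm hexagon, 26 mm high, on the bench ahead of the rack. Origin under its middle. Leave alone.
- barb: Loose brass hose barb standing on the bench beside the hook, 24 mm hexagon, 48 mm high. Origin under its middle. Leave alone.
- coupling: Loose brass coupling standing on the bench, 27 mm hexagon, 50 mm high. Origin under its middle. Leave alone.
- caliper: Caliper lying flat on the bench between rack and stand, nearer the robot; 230 mm long, 12 mm high. Origin under its middle. Leave alone.
- wrench: Steel spanner lying on the bench, 170 mm long. Leave alone.
- oil_can: White plastic bottle standing on the bench, 56 mm across, 110 mm high. Origin under its middle. Leave alone.
- ring_center (a point): Centre of the gauge's ring (gauge x +66.5). Axes as the gauge. Ring wire 6 mm thick, inside diameter 34 mm, outside 46.
- gate (a joint): Angle (rad) of the sprung gate, 0 shut (upright) to 0.9, its stop, as the top swings inward (+x of the stand) and down; it cannot open outward. 6 mm thick, 8 mm wide. From the lower bow's true centre: hinge x -20, z +6; tip z +34, right under the nose, the round lower end of the bar above. Opens at 3 to 8 N of level push. Caught ring wire pulled back bears on it at ring_end x about -14.
Mind the look-alikes: they are no part of the job. What is shaped like the gauge but blue, green or orange is not meant.

How it is judged:
On the way, in this order (a step that is already met when the one before it is completed fails the run):
1. the gauge's ring presses the gate open (value of joint gate above 0.4 rad and contact force between gauge and gate above 0.5 N).
2. the gate has snapped shut with the ring inside the hook (value of joint gate below 0.06 rad and x of ring_end in the frame of bowl between -0.0205 and 0.025 m and z of ring_end in the frame of bowl between -0.035 and 0.08 m and y of ring_end in the frame of bowl between -0.014 and 0.014 m), for 0.1 s.
3. the held gauge is pulled back against the inside of the shut gate with more than 4 N (all of step 2 and contact force between gauge and gate above 4 N and contact force between gauge and the fingers above 1 N), for 0.2 s.
At the end, for the whole second after the job is handed in: The gauge hangs by its ring in the hook's lower bow (ring_end within 12 mm sideways of bowl, 10 mm above to 35 mm below it), ring up, within 0.5 rad of upright, its weight on the hook, let go and swinging no faster than 0.4 m/s, with the gate shut (under 0.06 rad) (value of joint gate below 0.06 rad and horizontal distance between ring_end and bowl below 0.017 m and z of ring_end in the frame of bowl between -0.035 and 0.01 m and angle between gauge's own x axis and vertical below 0.5 rad and contact force between gauge and stand above 0.3 N and linear speed of gauge below 0.4 m/s); the robot touches nothing.
It fails at once if the held gauge bears on the hook or stand with more than 18 N (contact force between gauge and stand above 18 N and contact force between gauge and the fingers above 1 N).
It fails at once if the held gauge bears on the gate with more than 18 N (contact force between gauge and gate above 18 N and contact force between gauge and the fingers above 1 N).
It fails at once if the other gauge or a loose thing on the bench is moved by more than 25 mm (distance of any of gauge_plain, nut, barb, coupling, caliper, wrench, oil_can from where it was at the start of the episode above 0.025 m).
It also fails if it takes over 72 s, if anything falls off the work surface, if the arm or the gripper's body presses on something with over 40 N, if the wrist force passes 120 N, or if a joint passes its speed limit or range.

### The arm

A 6-joint arm with a two-finger parallel gripper is mounted at the origin on the work surface. World frame = base frame: x ahead of the robot, y to its left, z up, the work surface at z = 0. Lengths are in m, angles in rad, forces in N, time in s.
With the tool pointing down it reaches from about 0.3 to 0.875 m from the base axis. Payload 6.4 kg.
Tool frame: the origin (TCP) lies at the centre of the arm's flange, where the gripper is bolted on; the fingertips stand 173 mm ahead of it and the grasp point (between the pads) lies 155 mm ahead of it; z points along the fingers, x is the direction in which the jaws open and shut, and the axes are right-handed (so a half turn about z gives the same grasp; the last joint's range is limited). The gripper opens to 85 mm and grips with 20 to 120 N. Pads are 22 mm wide; open, the fingers measure 114 mm over their backs; the gripper's body (76 mm by 85 mm) begins 54 mm behind the grasp point. The pads swing forward as they close: fully open they stand 13 mm farther back than shut.
Start: joints at [0.956, 0.181, 1.607, -0, 1.354, -0.206], TCP at [0.229, 0.528, 0.405] pointing down, gripper open.
Joint ranges: [-2.99, 2.99], [-0.89, 2.07], [0.3, 2.58], [-1.14, 4.28], [0, 2.63], [-3.12, 3.12]. Speed limits (rad/s): [2.57, 2.57, 3.01, 3.14, 3.14, 3.14].

### API

Orientations are given as a unit quaternion [w, x, y, z].
In Python, from bench import ctrl gives the robot as it stands. The module is installed in compiled form; this text tells all that it offers.
- The arm moves only by the tool move_arm, never from a script. Its argument "moves" is a list of rows, each an object of numbers: "gripper": the opening in per cent of the stroke, from 0 (shut) to 100 (fully open); "x", "y", "z": the shift along the tool's x, y, z in cm; "roll": the turn about the tool's z in degrees. In form: [{"gripper": .., "x": .., "y": .., "z": .., "roll": ..}, ...]. A call has 1 to 5 rows; each row shifts and turns the commanded pose from where the row before left it, along the tool's axes as they then stand; what a row does not reach is not made up. A row lasts 1/8 s, in which the tool goes at most 62.5 mm and 10.7 degrees, less where a joint would pass 70% of its speed; a pose out of reach is approached as far as the arm can. A call is refused whole if a number of a shift passes 6.25 or a number of a turn 10.7, either way. A call with a gripper value outside its range is refused whole. The fingers move at their own pace and stop on an object; the grip force is fixed at half the most. Time passes only in rows, so rows that do not move let the fingers close. It gives the time, the measured TCP pose, the force and the opening at its end, in the units of the state.
- ctrl.get_obs(): the state, without advancing time (a new reading comes with each control period).
- ctrl.camera(name): name is "scene" or "top" or "wrist"; returns a dict with "img" (400x640x3 uint8, red, green, blue), "fx", "fy", "cx", "cy" (pixels), "D" ([k1, k2, p1, p2, k3] as OpenCV has them; the pictures are not rectified), "world_from_camera" (4x4, takes a point from camera to world coordinates); the wrist camera has in their place "tool_from_camera" (4x4, takes a point from camera to tool coordinates, whose origin is the TCP and whose axes are the tool frame's). Camera axes: x right, y up, looking along -z (the intrinsics and any distortion apply to the point x, -y, -z); pixel columns grow to the right and rows downward; lengths in m; the calibration is good to about 2 mm. A picture is of the moment at which its call begins: read the wrist's pose just before it. There is no depth.
- ctrl.hand_in(): hands the job in, once; it reports no verdict.
The state is a dict: "time_s": time; "q": joint angles; "dq": joint speeds; "joint_efforts": joint torques, N m; "eef_pos": TCP position; "eef_rot": TCP orientation; "wrist_force": force on the tool from outside, world axes, zero at the start; "torque": the same for the moment, N m; "opening": opening from 0.0 (shut) to 1.0 (fully open).
Only numpy, scipy, OpenCV 4.12 (cv2) and the standard library are available. Lean on these libraries where they do the work, as an engineer would, in place of code of your own. Each camera call takes 0.05 s, during which the arm holds its last target. There are 200 camera calls.

## Working session

There is one attempt and no reset: what is moved stays moved. The work goes in short steps, Python scripts to look and compute and a tool call to move; the robot and the scene stay as the last step left them, time stands still between calls to the robot, and variables do not carry over. Pictures are saved under pics/ and viewed, about 8 in all and at most 12, crops included, and the job is handed in when it is done.

Besides the shell and the picture viewer there is one more tool, called as name(argument=value, ...), one argument or row to a line, values as JSON. move_arm: Moves the arm, as the interface text tells. Its arguments: {"type":"object","properties":{"moves":{"type":"array","items":{"type":"object","properties":{"gripper":{"type":"number"},"x":{"type":"number"},"y":{"type":"number"},"z":{"type":"number"},"roll":{"type":"number"}}}}},"required":["moves"]}

```bash
mkdir -p pics && python3 - <<'E'
from bench import ctrl
import cv2,pickle,numpy as np
o=ctrl.get_obs();print(o)
for n in("scene","top","wrist"):
    c=ctrl.camera(n);pickle.dump((ctrl.get_obs(),c),open(f"{n}.pkl","wb"))
    cv2.imwrite(f"pics/{n}0.png",c["img"][:,:,::-1]);print(n,c["fx"],c["fy"],c["cx"],c["cy"],c["D"],np.round(c.get("world_from_camera",c.get("tool_from_camera")),4).tolist())
E
```

```text
{'time_s': 0.0, 'q': array([ 9.55764995e-01,  1.81553926e-01,  1.60801104e+00, -1.24222377e-06,
        1.35377070e+00, -2.06318660e-01]), 'dq': array([-0.00042946, -0.00158731, -0.00106469, -0.00097157, -0.0003059 ,
       -0.00173037]), 'joint_efforts': array([ 8.97728432e-05, -4.44857025e+01, -3.51342952e+01, -9.98174369e-05,
        8.99069302e-03,  2.16987831e-05]), 'eef_pos': array([0.22836775, 0.52743291, 0.40377517]), 'eef_rot': array([ 3.19547841e-04,  8.35890859e-01,  5.48894993e-01, -8.10807564e-04]), 'wrist_force': array([-0.11194807,  0.4593903 ,  0.14030328]), 'torque': array([-0.01123087,  0.01840636, -0.02002908]), 'opening': 0.994443932499428}
scene 389.6344653813541 389.6344653813541 314.9754320370535 202.7420662082503 [-0.03239888  0.          0.          0.          0.        ] [[-0.8124, -0.3731, 0.4481, 1.041], [0.5831, -0.5324, 0.6137, 0.7243], [0.0096, 0.7599, 0.65, 0.976], [0.0, 0.0, 0.0, 1.0]]
top 516.1429256086269 516.1429256086269 319.23249313236425 198.4659208077087 [-0.05175512  0.          0.          0.          0.        ] [[-0.0071, 0.9868, -0.1619, 0.2137], [-1.0, -0.0068, 0.0025, -0.0364], [0.0014, 0.1619, 0.9868, 1.8323], [0.0, 0.0, 0.0, 1.0]]
wrist 277.2041388891204 277.2041388891204 316.8557070632185 197.23665904094273 [0.00832213 0.         0.         0.         0.        ] [[1.0, 0.0013, 0.0013, -0.0002], [0.0017, -0.9595, -0.2817, -0.0708], [0.0009, 0.2817, -0.9595, 0.0312], [0.0, 0.0, 0.0, 1.0]]
```

View pics/scene0.png

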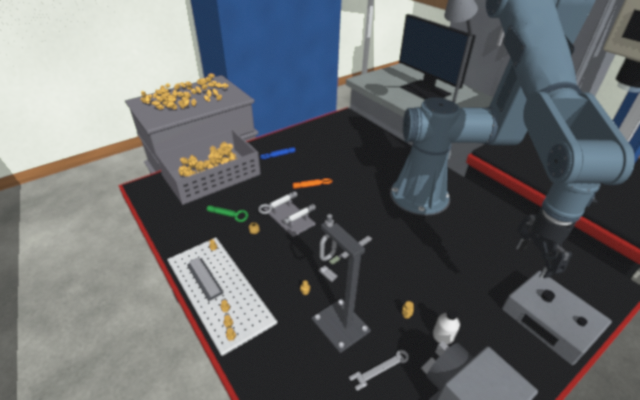

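View pics/top0.png

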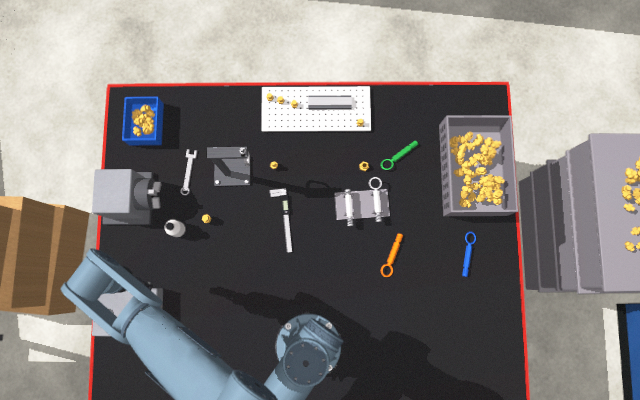

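```bash
cat > h.py <<'E'
import numpy as np,cv2,pickle
def K(c):return np.array([[c["fx"],0,c["cx"]],[0,c["fy"],c["cy"]],[0,0,1.]])
def R(q):
    from scipy.spatial.transform import Rotation as S
    return S.from_quat([q[1],q[2],q[3],q[0]]).as_matrix()
def W(c,o=None):
    if "world_from_camera" in c:return np.array(c["world_from_camera"])
    T=np.eye(4);T[:3,:3]=R(o["eef_rot"]);T[:3,3]=o["eef_pos"];return T@c["tool_from_camera"]
def ray(c,uv,o=None):
    p=cv2.undistortPoints(np.array([[uv]],float),K(c),np.array(c["D"]))[0,0]
    M=W(c,o);d=M[:3,:3]@np.array([p[0],-p[1],-1]);return M[:3,3],d
def atz(c,uv,z,o=None):
    p,d=ray(c,uv,o);return p+d*(z-p[2])/d[2]
def proj(c,P,o=None):
    M=np.linalg.inv(W(c,o));q=np.atleast_2d(P)@M[:3,:3].T+M[:3,3]
    q=q*[1,-1,-1];return cv2.projectPoints(q,np.zeros(3),np.zeros(3),K(c),np.array(c["D"]))[0][:,0]
def crop(img,x0,y0,w,h,s):return cv2.resize(img[y0:y0+h,x0:x0+w,::-1],None,fx=s,fy=s,interpolation=cv2.INTER_CUBIC)
E
python3 - <<'E'
from h import *
t=pickle.load(open("top.pkl","rb"))[1]["img"];s=pickle.load(open("scene.pkl","rb"))[1]["img"]
a=crop(t,200,135,200,75,4);b=crop(s,260,190,133,55,6)[:, :798]
b=crop(s,255,185,160,70,5)
cv2.imwrite("pics/c1.png",np.vstack([a[:250],b[:350]]) if 0 else np.vstack([a[:300],cv2.resize(b,(800,350))[:300]]))
E
```

```text
(no output)
```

View pics/c1.png

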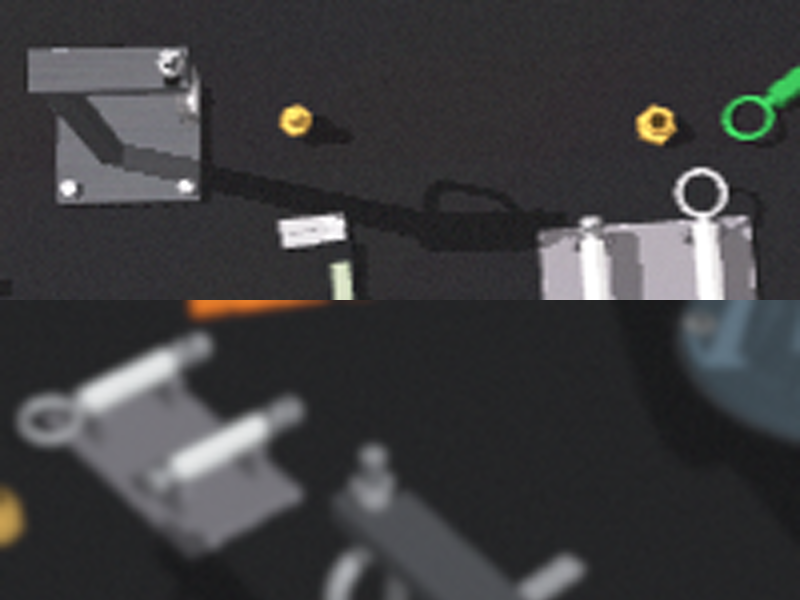

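```bash
python3 - <<'E'
from h import *
c=pickle.load(open("top.pkl","rb"))[1]
f=lambda x,y,z:atz(c,(200+(x+.5)/4-.5,135+(y+.5)/4-.5),z)
for n,x,y,z in[("ring",701,193,.04),("handle@290",708,290,.04),("rackL",540,231,.008),("rackR",750,216,.008),("footBL",57,203,.01),("footBR",201,199,.01),("armBL",28,92,.32),("armBR",188,90,.32),("armTL",28,49,.32),("armTR",188,47,.32),("nut",656,125,.026),("barb",295,120,.048),("shanktop",172,62,.34)]:print(n,np.round(f(x,y,z),4))
t=atz(c,(377,227),.04);print("plug",t)
E
```

```text
ring [ 0.5623 -0.2383  0.04  ]
handle@290 [ 0.4756 -0.2424  0.04  ]
rackL [ 0.5348 -0.0965  0.008 ]
rackR [ 0.5472 -0.2855  0.008 ]
footBL [0.563  0.3378 0.01  ]
footBR [0.5658 0.208  0.01  ]
armBL [0.589  0.2984 0.32  ]
armBR [0.5895 0.1775 0.32  ]
armTL [0.6224 0.2994 0.32  ]
armTR [0.6229 0.1781 0.32  ]
nut [ 0.6274 -0.2011  0.026 ]
barb [0.6291 0.1206 0.048 ]
shanktop [0.6061 0.187  0.34  ]
plug [ 0.40545294 -0.24193424  0.04      ]
```

move_arm(
  moves=[
    {"gripper": 100,"z": -2.5,"roll": -9},
    {"gripper": 100,"z": -2.5,"roll": -9},
    {"gripper": 100,"z": -2.5,"roll": -9},
    {"gripper": 100,"x": -4.4,"y": 2.75},
    {"gripper": 100,"x": -4.4,"y": 2.75},
  ],
)

```text
validation failed for argument at $.mo...
```

move_arm(
  moves=[
    {"x": -4.4,"y": 2.75},
    {"x": -4.4,"y": 2.75},
    {"x": -4.4,"y": 2.75},
    {"x": -4.4,"y": 2.75},
    {"x": -4.4,"y": 2.75},
  ],
)

```text
validation failed for argument at $.mo...
```

move_arm(
  moves=[
    {"x": -4.4,"y": 2.75},
    {},
    {},
  ],
)

```text
validation failed for argument at $.mo...
```

```bash
cat > snap.py <<'E'
import sys
from bench import ctrl
from h import *
def snap(f,n="wrist"):
    o=ctrl.get_obs();c=ctrl.camera(n);pickle.dump((o,c),open(f+".pkl","wb"));return o,c
if __name__=="__main__":
    o,c=snap(sys.argv[1]);print(o["time_s"],o["eef_pos"],np.degrees(np.arctan2(*R(o["eef_rot"])[1::-1,0])))
E
python3 snap.py w1
```

```text
0.15 [0.22843983 0.52747086 0.40400285] 66.57745732490359
```

move_arm(
  moves=[
    {"x": -5.3},
    {"x": -5.3},
    {"x": -5.3},
    {},
    {},
  ],
)

```text
validation failed for argument at $.mo...
```

```bash
python3 snap.py w2; python3 - <<'E'
from h import *
ims=[]
for n in("w1","w2"):
    o,c=pickle.load(open(n+".pkl","rb"));im=c["img"][:,:,::-1].copy()
    print(proj(c,[[.606,.189,.2],[.606,.189,.3]],o));ims.append(cv2.resize(im,(480,300)))
cv2.imwrite("pics/w12.png",np.vstack(ims))
E
```

```text
0.2 [0.22845198 0.52750842 0.40411621] 66.57715669185728
[[176.9798746  620.5177584 ]
 [112.13707105 852.08981353]]
[[176.9481425  620.3971266 ]
 [112.14069419 851.82291531]]
```

View pics/w12.png

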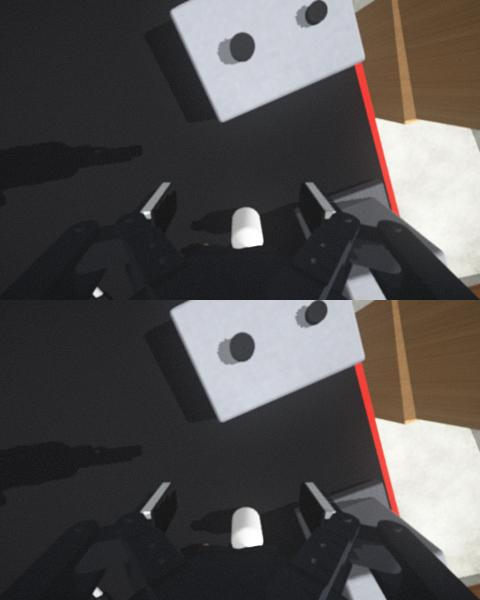

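move_arm(
  moves=[
    {"gripper": 100,"x": 0,"y": 0,"z": -5,"roll": -9},
    {"gripper": 100,"x": 0,"y": 0,"z": -5,"roll": -9},
    {"gripper": 100,"x": 0,"y": 0,"z": -5,"roll": -9},
    {"gripper": 100,"x": -4.4,"y": 2.75,"z": 0,"roll": 0},
    {"gripper": 100,"x": -4.4,"y": 2.75,"z": 0,"roll": 0},
  ],
)

```text
time_s: 0.88
eef_pos: [0.2891, 0.4425, 0.5554]
eef_rot: [0.0, 0.684, 0.729, 0.001]
wrist_force: [1.2, -0.4, -0.5]
opening: 1.002
```

move_arm(
  moves=[
    {"gripper": 100,"x": -4.3,"y": 3.5,"z": 0,"roll": 0},
    {"gripper": 100,"x": -4.3,"y": 3.5,"z": 0,"roll": 0},
    {"gripper": 100,"x": -4.3,"y": 3.5,"z": 0,"roll": 0},
    {"gripper": 100,"x": -4.3,"y": 3.5,"z": 0,"roll": 0},
    {"gripper": 100,"x": -4.3,"y": 3.5,"z": 0,"roll": 0},
  ],
)

```text
time_s: 1.5
eef_pos: [0.4779, 0.238, 0.5547]
eef_rot: [0.0, 0.685, 0.729, 0.0]
wrist_force: [0.3, 0.4, 0.6]
opening: 1.002
```

move_arm(
  moves=[
    {"gripper": 100,"x": -4.3,"y": 3.5,"z": 0,"roll": 0},
    {"gripper": 100,"x": -4.3,"y": 3.5,"z": 0,"roll": 0},
    {"gripper": 100,"x": -4.3,"y": 3.5,"z": 0,"roll": 0},
    {"gripper": 100,"x": -4.3,"y": 3.5,"z": 0,"roll": 0},
    {"gripper": 100,"x": -4.3,"y": 3.5,"z": 0,"roll": 0},
  ],
)

```text
time_s: 2.12
eef_pos: [0.6661, 0.0344, 0.5545]
eef_rot: [-0.0, 0.685, 0.729, 0.0]
wrist_force: [0.0, -0.8, 0.1]
opening: 1.0
```

move_arm(
  moves=[
    {"gripper": 100,"x": 0,"y": 0,"z": 4.7,"roll": 0},
    {"gripper": 100,"x": 0,"y": 0,"z": 4.7,"roll": 0},
    {"gripper": 100,"x": 0,"y": 0,"z": 0,"roll": 0},
    {"gripper": 100,"x": 0,"y": 0,"z": 0,"roll": 0},
  ],
)

```text
time_s: 2.62
eef_pos: [0.6654, 0.036, 0.4628]
eef_rot: [0.001, 0.685, 0.729, 0.001]
wrist_force: [0.5, -0.1, 0.5]
opening: 1.004
```

```bash
python3 snap.py w1
```

```text
2.625 [0.66544151 0.03603718 0.46281454] 93.58769319290064
```

move_arm(
  moves=[
    {"gripper": 100,"x": 0,"y": -5,"z": 0,"roll": 0},
    {"gripper": 100,"x": 0,"y": -5,"z": 0,"roll": 0},
    {"gripper": 100,"x": 0,"y": 0,"z": 0,"roll": 0},
    {"gripper": 100,"x": 0,"y": 0,"z": 0,"roll": 0},
  ],
)

```text
time_s: 3.18
eef_pos: [0.5659, 0.0297, 0.4637]
eef_rot: [0.002, 0.685, 0.729, 0.002]
wrist_force: [0.5, -0.2, 0.9]
opening: 1.0
```

```bash
python3 snap.py w2; python3 - <<'E'
from h import *
ims=[]
for n in("w1","w2"):
    o,c=pickle.load(open(n+".pkl","rb"));im=c["img"]
    p=proj(c,[[.606,.189,.2],[.606,.189,.28]],o);m=p.mean(0);print(p)
    x=int(np.clip(m[0]-80,0,480));y=int(np.clip(m[1]-75,0,250));print(n,x,y);ims.append(crop(im,x,y,160,150,5)[:, :])
v=np.hstack(ims);v=cv2.resize(v,None,fx=.5,fy=.5);cv2.imwrite("pics/w12.png",v)
E
```

```text
3.175 [0.56586603 0.02973321 0.46374731] 93.58501057464505
[[509.21504912 141.58766907]
 [608.19141683 154.90892192]]
w1 478 73
[[487.84002394 250.46589375]
 [561.40354193 309.06197935]]
w2 444 204
```

View pics/w12.png

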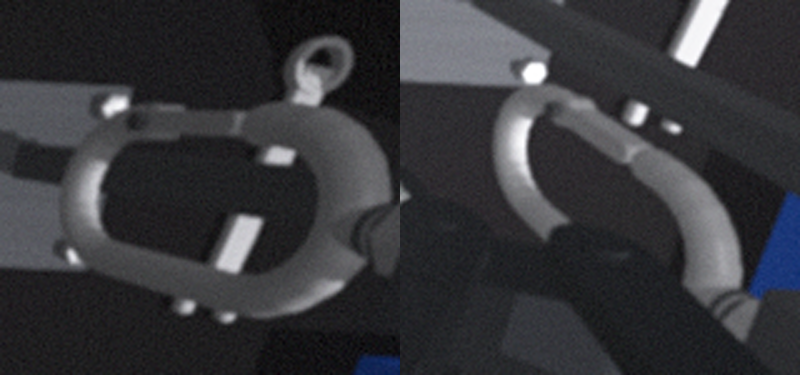

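```bash
cat > fit.py <<'E'
from h import *
from scipy.optimize import least_squares
t=np.linspace(0,np.pi,40)
cen=[(-20,z) for z in np.linspace(0,44,20)]+[(-20*np.cos(a),44+20*np.sin(a)) for a in t]+[(20,z) for z in np.linspace(44,0,20)]+[(20*np.cos(a),-20*np.sin(a)) for a in t]
cen=np.array(cen)/1000
def curves(p,c,o):
    X,Y,Z,yaw=p
    u=np.array([np.cos(yaw),np.sin(yaw),0])
    P=np.array([X,Y,Z])+cen[:,:1]*u+cen[:,1:]*np.array([0,0,1])
    T=np.roll(P,-1,0)-np.roll(P,1,0);V=P-W(c,o)[:3,3]
    N=np.cross(T,V);N/=np.linalg.norm(N,axis=1)[:,None]
    return proj(c,P+.005*N,o),proj(c,P-.005*N,o)
def pt(p,c,o,x,z):
    X,Y,Z,yaw=p;return proj(c,[[X+x*np.cos(yaw),Y+x*np.sin(yaw),Z+z]],o)[0]
D={}
off={"w1":(478,73),"w2":(444,204)}
pts={"w1":[(61,190),(85,130),(77,245),(105,190),(180,300),(245,317),(388,180),(350,120),(319,190),(170,255),(130,107)],
"w2":[(94,135),(104,105),(127,140),(342,270),(320,205),(285,260),(112,190)]}
gap={"w1":(240,122),"w2":(232,155)}
D={n:pickle.load(open(n+".pkl","rb")) for n in pts}
px=lambda n,q:np.array(q)/2.5+off[n]
def res(p):
    r=[(p[1]-.189)/.002,(p[3]-.015)/.01]
    for n in pts:
        o,c=D[n];A=np.vstack(curves(p,c,o))
        for q in pts[n]:r.append(np.min(np.linalg.norm(A-px(n,q),axis=1)))
        r+=list(pt(p,c,o,-.02,.034)-px(n,gap[n]))
    return np.array(r)
if __name__=="__main__":
    s=least_squares(res,[.606,.189,.215,.015],loss="soft_l1",diff_step=1e-4);print(s.x,np.round(res(s.x),1))
    o,c=D["w1"];ims=[]
    for n in D:
        o,c=D[n];x0,y0=off[n];im=crop(c["img"],x0,y0,160,150,5)
        for A in curves(s.x,c,o):
            for q in (A-[x0,y0]+.5)*5:cv2.circle(im,tuple(int(v) for v in q),1,(0,0,255),-1)
        g=(pt(s.x,c,o,-.02,.034)-[x0,y0]+.5)*5;cv2.circle(im,tuple(int(v) for v in g),4,(0,255,0),1);ims.append(im)
    cv2.imwrite("pics/fit.png",cv2.resize(np.hstack(ims),None,fx=.5,fy=.5,interpolation=cv2.INTER_AREA))
E
python3 fit.py
```

```text
[0.60988273 0.19051259 0.22046628 0.04273347] [0.8 2.8 0.5 1.3 2.5 2.8 1.1 0.7 0.6 0.4 0.9 0.7 0.9 2.6 1.1 0.4 0.6 0.4
 1.4 0.9 0.8 2.2 2.2 0.1]
```

View pics/fit.png

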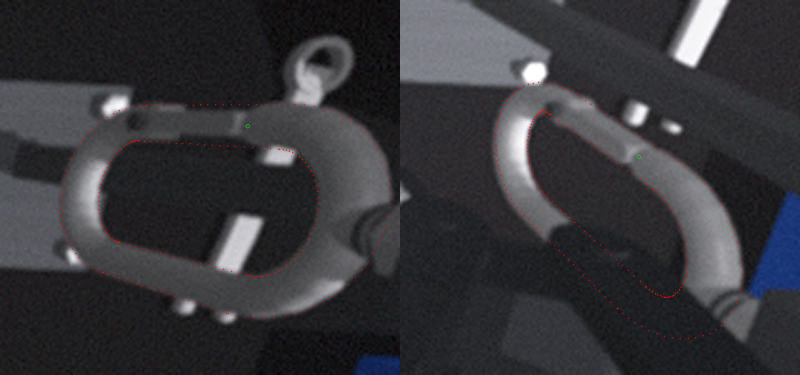

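move_arm(
  moves=[
    {"gripper": 100,"x": -5,"y": -0.3,"z": 0,"roll": 0},
    {"gripper": 100,"x": -5,"y": -0.3,"z": 0,"roll": 0},
    {"gripper": 100,"x": -5,"y": -0.3,"z": 0,"roll": 0},
    {"gripper": 100,"x": -5,"y": -0.3,"z": 0,"roll": 0},
    {"gripper": 100,"x": -5,"y": -0.3,"z": 0,"roll": 0},
  ],
)

```text
time_s: 3.85
eef_pos: [0.5669, -0.223, 0.4616]
eef_rot: [0.001, 0.685, 0.729, 0.0]
wrist_force: [0.1, 1.2, -0.0]
opening: 1.0
```

move_arm(
  moves=[
    {"gripper": 100,"x": 0,"y": 0,"z": 0,"roll": 0},
    {"gripper": 100,"x": 0,"y": 0,"z": 0,"roll": 0},
  ],
)

```text
time_s: 4.1
eef_pos: [0.5666, -0.221, 0.4609]
eef_rot: [0.0, 0.685, 0.729, 0.0]
wrist_force: [-0.4, -0.3, 0.5]
opening: 1.004
```

```bash
python3 snap.py w3; python3 - <<'E'
from h import *
o,c=pickle.load(open("w3.pkl","rb"))
cv2.imwrite("pics/w3.png",crop(c["img"],200,90,270,200,2.96)[:592,:799])
print(proj(c,[[.496,-.242,.04],[.5623,-.238,.04]],o))
E
```

```text
4.1 [ 0.56657392 -0.22097678  0.46086329] 93.55241043335195
[[305.14749902 115.20969038]
 [305.70842358 164.20402473]]
```

View pics/w3.png

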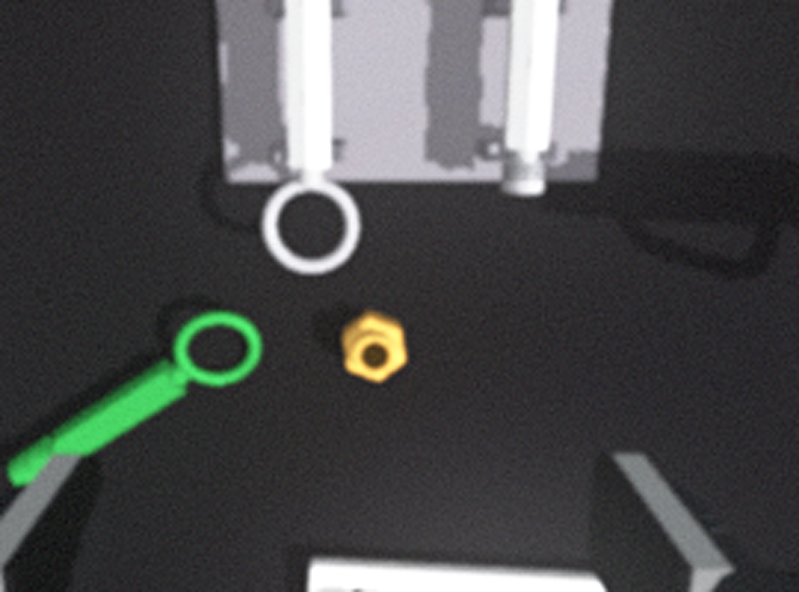

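```bash
python3 - <<'E'
from h import *
o,c=pickle.load(open("w3.pkl","rb"))
g=lambda x,y,z:atz(c,(200+(x+.5)/2.96-.5,90+(y+.5)/2.96-.5),z,o)
for a in[(311,226,.04),(308,30,.049),(311,160,.049),(311,172,.049),(228,182,.008),(596,180,.008)]:print(a,np.round(g(*a),4))
E
```

```text
(311, 226, 0.04) [ 0.565  -0.2392  0.04  ]
(308, 30, 0.049) [ 0.477  -0.2444  0.049 ]
(311, 160, 0.049) [ 0.533  -0.2404  0.049 ]
(311, 172, 0.049) [ 0.5384 -0.2401  0.049 ]
(228, 182, 0.008) [ 0.5506 -0.2837  0.008 ]
(596, 180, 0.008) [ 0.5383 -0.0965  0.008 ]
```

move_arm(
  moves=[
    {"gripper": 100,"x": -0.9,"y": -3.45,"z": 4,"roll": 0},
    {"gripper": 100,"x": -0.9,"y": -3.45,"z": 4,"roll": 0},
    {"gripper": 100,"x": 0,"y": 0,"z": 5,"roll": 0},
    {"gripper": 100,"x": 0,"y": 0,"z": 4,"roll": 0},
    {"gripper": 100,"x": 0,"y": 0,"z": 0,"roll": 0},
  ],
)

```text
time_s: 4.78
eef_pos: [0.4975, -0.241, 0.2879]
eef_rot: [-0.003, 0.684, 0.729, -0.0]
wrist_force: [0.3, 0.3, -0.0]
opening: 0.998
```

move_arm(
  moves=[
    {"gripper": 100,"x": 0,"y": 0,"z": 0,"roll": 0},
  ],
)

```text
time_s: 4.9
eef_pos: [0.4992, -0.2427, 0.2925]
eef_rot: [0.001, 0.684, 0.729, 0.0]
wrist_force: [0.9, 0.8, -0.0]
opening: 1.002
```

move_arm(
  moves=[
    {"gripper": 100,"x": 0,"y": 0,"z": 5,"roll": 0},
    {"gripper": 100,"x": 0,"y": 0,"z": 4.5,"roll": 0},
    {"gripper": 100,"x": 0,"y": 0,"z": 0,"roll": 0},
    {"gripper": 100,"x": 0,"y": 0,"z": 0,"roll": 0},
    {"gripper": 30,"x": 0,"y": 0,"z": 0,"roll": 0},
  ],
)

```text
time_s: 5.52
eef_pos: [0.4995, -0.2439, 0.1987]
eef_rot: [0.003, 0.685, 0.729, 0.0]
wrist_force: [0.3, -0.3, 0.4]
opening: 0.819
```

move_arm(
  moves=[
    {"gripper": 30,"x": 0,"y": 0,"z": 0,"roll": 0},
    {"gripper": 30,"x": 0,"y": 0,"z": 0,"roll": 0},
    {"gripper": 0,"x": 0,"y": 0,"z": 0,"roll": 0},
    {"gripper": 0,"x": 0,"y": 0,"z": 0,"roll": 0},
    {"gripper": 0,"x": 0,"y": 0,"z": 0,"roll": 0},
  ],
)

```text
time_s: 6.15
eef_pos: [0.4983, -0.243, 0.1963]
eef_rot: [-0.0, 0.685, 0.729, 0.0]
wrist_force: [-1.3, 1.9, 6.3]
opening: 0.194
```

move_arm(
  moves=[
    {"gripper": 0,"x": 0,"y": 0,"z": 0,"roll": 0},
    {"gripper": 0,"x": 0,"y": 0,"z": 0,"roll": 0},
  ],
)

```text
time_s: 6.4
eef_pos: [0.4983, -0.243, 0.1963]
eef_rot: [0.0, 0.685, 0.729, 0.0]
wrist_force: [-1.1, 2.4, 6.0]
opening: 0.197
```

move_arm(
  moves=[
    {"gripper": 0,"x": 0,"y": 0,"z": -3,"roll": 0},
    {"gripper": 0,"x": 0,"y": 0,"z": -4,"roll": 0},
    {"gripper": 0,"x": 0,"y": 0,"z": -4,"roll": 0},
    {"gripper": 0,"x": 0,"y": 0,"z": -4,"roll": 0},
    {"gripper": 0,"x": 2,"y": 0,"z": -1,"roll": 0},
  ],
)

```text
time_s: 7.02
eef_pos: [0.4975, -0.2237, 0.3582]
eef_rot: [0.003, 0.685, 0.728, 0.0]
wrist_force: [0.3, -0.3, -2.4]
opening: 0.197
```

move_arm(
  moves=[
    {"gripper": 0,"x": 4.5,"y": 0,"z": -1,"roll": 0},
    {"gripper": 0,"x": 4.5,"y": 0,"z": -1,"roll": 0},
    {"gripper": 0,"x": 4.5,"y": 0,"z": -1,"roll": 0},
    {"gripper": 0,"x": 4.5,"y": 0,"z": -1,"roll": 0},
    {"gripper": 0,"x": 4.5,"y": 0,"z": -0.8,"roll": 0},
  ],
)

```text
time_s: 7.65
eef_pos: [0.4816, 0.004, 0.402]
eef_rot: [-0.001, 0.685, 0.729, -0.001]
wrist_force: [0.9, -0.7, -1.4]
opening: 0.198
```

move_arm(
  moves=[
    {"gripper": 0,"x": 4.5,"y": -0.2,"z": 0,"roll": 0},
    {"gripper": 0,"x": 4.5,"y": -0.2,"z": 0,"roll": 0},
    {"gripper": 0,"x": 4.5,"y": 0,"z": 0,"roll": 0},
    {"gripper": 0,"x": 4,"y": 0,"z": 0,"roll": 0},
    {"gripper": 0,"x": 0.7,"y": 0,"z": 0,"roll": 0},
  ],
)

```text
time_s: 8.28
eef_pos: [0.4657, 0.1855, 0.4016]
eef_rot: [-0.001, 0.683, 0.73, -0.001]
wrist_force: [-0.0, -0.4, -1.5]
opening: 0.195
```

move_arm(
  moves=[
    {"gripper": 0,"x": 0,"y": 0,"z": 0,"roll": 0},
    {"gripper": 0,"x": 0,"y": 0,"z": 0,"roll": 0},
    {"gripper": 0,"x": 0,"y": 0,"z": 0,"roll": 0},
  ],
)

```text
time_s: 8.65
eef_pos: [0.4677, 0.182, 0.4035]
eef_rot: [-0.0, 0.685, 0.728, -0.0]
wrist_force: [0.1, -0.7, -0.9]
opening: 0.195
```

```bash
python3 - <<'E'
from snap import *
ims=[]
for n in("wrist","scene","top"):
    o,c=snap("p_"+n,n)
    q=[.555,.188,.2485]
    p=proj(c,[q],o)[0];print(n,p,o["eef_pos"],o["wrist_force"])
    if n=="wrist": ims.append(cv2.resize(crop(c["img"],0,0,640,400,1),(480,300)))
    else:
        x,y=int(p[0]-35),int(p[1]-32);print(x,y);ims.append(crop(c["img"],x,y,80,50,6))
cv2.imwrite("pics/p.png",np.vstack([np.hstack([ims[0][:, 160:480],ims[1]]),np.hstack([np.zeros((300,320,3),np.uint8),ims[2]])]))
E
```

```text
wrist [319.48358233 397.27030015] [0.46766235 0.18198265 0.40348469] [ 0.13633747 -0.66192152 -0.93908224]
scene [343.6827522  235.57743763] [0.46772827 0.18203843 0.40363972] [ 0.20093287 -0.11728668 -1.9453031 ]
308 203
top [246.22986346 173.34384268] [0.46770226 0.18214432 0.40366225] [ 0.01091553  0.80194898 -1.64328393]
211 141
```

View pics/p.png

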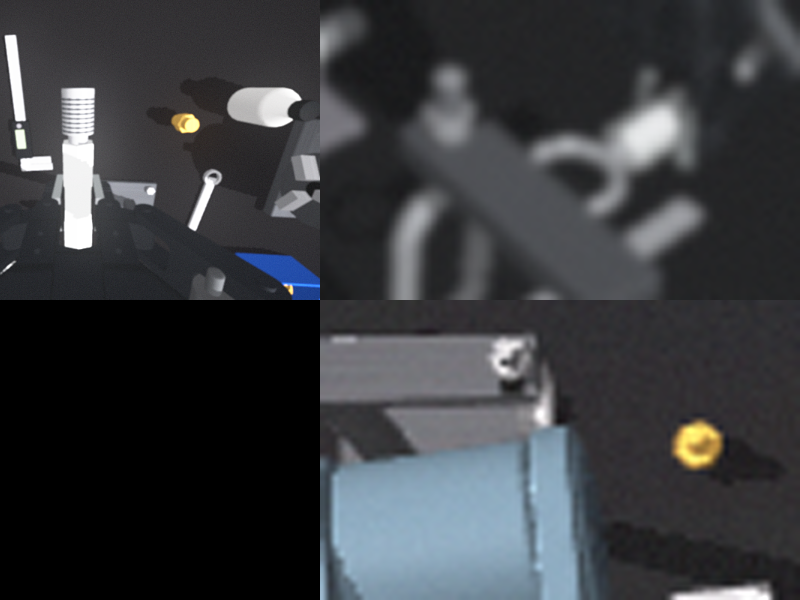

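```bash
python3 - <<'E'
from h import *
o,c=pickle.load(open("p_scene.pkl","rb"))
M=R(o["eef_rot"]);print(M[:,2],M[:,1])
e=o["eef_pos"];f=M[:,1]
a=np.linspace(0,2*np.pi,200)
for zo in(.1563,):
  ctr=e+M[:,2]*zo+f*.0668
  for r in(.023,.017):
    q=proj(c,ctr+r*(np.cos(a)[:,None]*M[:,0]+np.sin(a)[:,None]*f),o)
    q=(q-[308,203]+.5)*6+[320,0]
    print(r,"min",q.min(0),"max",q.max(0),"at top x",q[q[:,1].argmin(),0],"right y",q[q[:,0].argmax(),1])
X=np.array([.6099,.1905,.2205]);u=np.array([np.cos(.043),np.sin(.043),0])
for x,z in[(-.025,.01),(-.015,.01),(-.025,.03)]:
  print("gate outer",(proj(c,[X+x*u+[0,0,z]],o)-[308,203]+.5)*6+[320,0])
x0=308-20;im=crop(c["img"],308,195,80,70,10)
for r in(.02,):
  for q in (proj(c,ctr+r*(np.cos(a)[:,None]*M[:,0]+np.sin(a)[:,None]*f),o)-[308,195]+.5)*10:cv2.circle(im,tuple(int(v) for v in q),1,(0,0,255),-1)
from fit import curves
for A in curves([.6099,.1905,.2205,.043],c,o):
  for q in (A-[308,195]+.5)*10:cv2.circle(im,tuple(int(v) for v in q),1,(0,255,0),-1)
cv2.imwrite("pics/p2.png",im[:600])
E
```

```text
[ 3.22031336e-05 -1.02944790e-04 -9.99999994e-01] [9.98148572e-01 6.08229272e-02 2.58821085e-05]
0.023 min [518.43116127 142.33150848] max [622.81568936 216.10673975] at top x 566.9390506889032 right y 182.54778996065153
0.017 min [532.03098004 151.67644881] max [609.18132349 206.19923151] at top x 567.8787693757382 right y 180.65866050099936
gate outer [[483.19498809 257.75878734]]
gate outer [[465.59553447 268.08724184]]
gate outer [[485.18438086 225.73534203]]
```

View pics/p2.png

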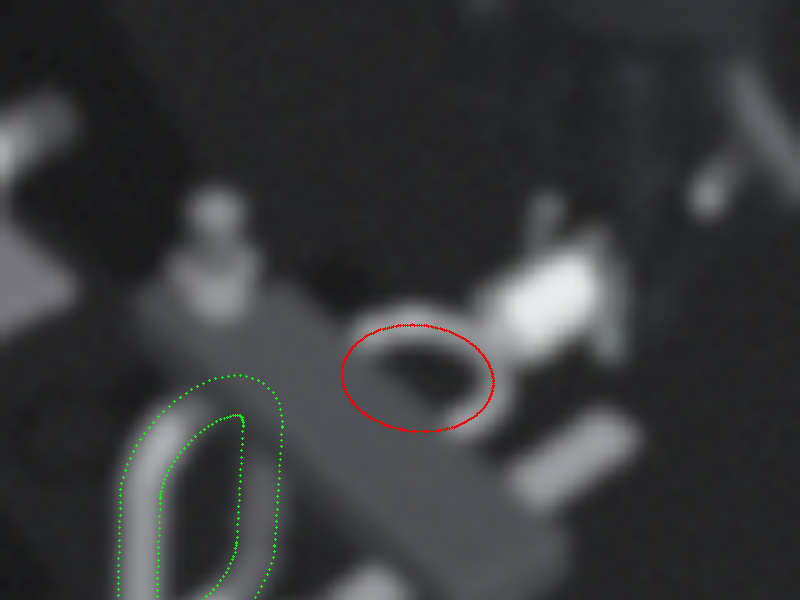

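```bash
python3 - <<'E'
from h import *
o,c=pickle.load(open("p_wrist.pkl","rb"))
g=cv2.cvtColor(c["img"],cv2.COLOR_RGB2GRAY).astype(float)
M=R(o["eef_rot"]);e=o["eef_pos"]
def P(l,s,z=0):return e+M[:,2]*(.1563-z)+M[:,1]*l+M[:,0]*s
for l,r in[(-.068,.01),(-.06,.01),(-.05,.01),(-.042,.01),(-.03,.0104),(-.02,.0104)]:
    # visible silhouette of hexagon/cylinder: use widest for cylinder
    L,Rr=proj(c,[P(l,-r),P(l,r)],o); v=int(round((L[1]+Rr[1])/2)); u0=int(min(L[0],Rr[0]))-12;u1=int(max(L[0],Rr[0]))+12
    for vv in(v,):
        row=g[vv-1:vv+2,u0:u1].mean(0);t=(row.max()*.9+np.percentile(row,8))/2
        i=np.where(row>t)[0];a,b=i[0],i[-1]
        s=lambda k:k+(t-row[k])/(row[k+1]-row[k])
        A=s(a-1);B=s(b)
        print(l,"row",vv,"pred",L[0].round(1),Rr[0].round(1),"obs",round(u0+A,1),round(u0+B,1),"w",abs(L[0]-Rr[0]).round(1),round(B-A,1))
cv2.imwrite("pics/pw.png",crop(c["img"],250,100,140,240,2.5))
for l in(-.07,-.038):print(l,proj(c,[P(l,0)],o))
E
```

```text
-0.068 row 123 pred 295.2 341.1 obs 295.6 339.4 w 45.9 43.8
-0.06 row 142 pred 295.6 340.7 obs 297.8 338.7 w 45.1 40.9
-0.05 row 164 pred 296.1 340.2 obs 299.9 338.4 w 44.0 38.5
-0.042 row 181 pred 296.5 339.8 obs 303.8 331.5 w 43.3 27.7
-0.03 row 206 pred 296.3 340.1 obs 296.4 338.2 w 43.8 41.9
-0.02 row 226 pred 296.7 339.6 obs 296.7 336.8 w 42.9 40.1
-0.07 [[318.1448915  118.21005829]]
-0.038 [[318.16808332 189.60294691]]
```

View pics/pw.png

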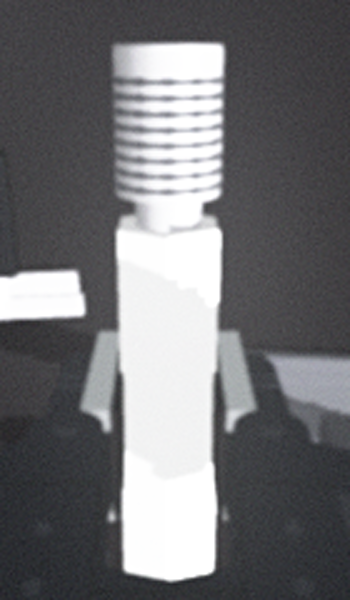

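```bash
python3 - <<'E'
from h import *
from scipy.optimize import least_squares
o,c=pickle.load(open("p_wrist.pkl","rb"))
M=R(o["eef_rot"]);e=o["eef_pos"]
def P(l,s,z,q):
    dl,dz,p=q;L=l*np.cos(p)-z*np.sin(p)+dl;Z=l*np.sin(p)+z*np.cos(p)+dz
    return e+M[:,2]*(.1563-Z)+M[:,1]*L+M[:,0]*s
def f(q):
    r=lambda l,z:proj(c,[P(l,0,z,q)],o)[0,1]
    w=lambda l,s,z:abs(np.diff(proj(c,[P(l,-s,z,q),P(l,s,z,q)],o)[:,0])[0])
    return np.array([r(-.07,.01)-117.2,r(-.038,.0104)-192.5,r(.038,.0104)-332,w(-.07,.01,0)-44.8,w(-.03,.009,.0052)-40.4,w(.03,.009,.0052)-37.2*1])
print(f([0.0003,0,0]))
s=least_squares(f,[0,0,0],x_scale=[.001,.001,.01]);print(s.x,s.fun)
E
```

```text
[ 1.98632102  3.92751111  8.50282381  1.29064464 -0.9935991  -2.37027185]
[-0.00095504 -0.00333309 -0.02423179] [-0.61335367  0.21783554  0.53393102  0.82899912 -1.66324106 -3.22389093]
```

move_arm(
  moves=[
    {"gripper": 0,"x": 0,"y": 1,"z": -0.15,"roll": 0},
    {"gripper": 0,"x": 0,"y": 1,"z": 0,"roll": 0},
    {"gripper": 0,"x": 0,"y": 0.4,"z": 0,"roll": 0},
    {"gripper": 0,"x": 0,"y": 0,"z": 0,"roll": 0},
    {"gripper": 0,"x": 0,"y": 0,"z": 0,"roll": 0},
  ],
)

```text
time_s: 9.43
eef_pos: [0.4914, 0.1844, 0.405]
eef_rot: [-0.0, 0.685, 0.729, -0.0]
wrist_force: [-1.0, -0.3, -1.6]
opening: 0.199
```

move_arm(
  moves=[
    {"gripper": 0,"x": 0,"y": 0.15,"z": 0,"roll": 0},
    {"gripper": 0,"x": 0,"y": 0.15,"z": 0,"roll": 0},
    {"gripper": 0,"x": 0,"y": 0,"z": 0,"roll": 0},
  ],
)

```text
time_s: 9.8
eef_pos: [0.4945, 0.1846, 0.4052]
eef_rot: [0.0, 0.685, 0.729, 0.0]
wrist_force: [0.0, 0.1, -1.9]
opening: 0.205
```

move_arm(
  moves=[
    {"gripper": 0,"x": 0,"y": 0.1,"z": 0,"roll": 0},
    {"gripper": 0,"x": 0,"y": 0.1,"z": 0,"roll": 0},
    {"gripper": 0,"x": 0,"y": 0,"z": 0,"roll": 0},
  ],
)

```text
time_s: 10.18
eef_pos: [0.4965, 0.1847, 0.4052]
eef_rot: [0.0, 0.685, 0.729, -0.0]
wrist_force: [-0.4, -0.1, -2.1]
opening: 0.197
```

move_arm(
  moves=[
    {"gripper": 0,"x": 0,"y": 0.1,"z": 0,"roll": 0},
    {"gripper": 0,"x": 0,"y": 0.1,"z": 0,"roll": 0},
    {"gripper": 0,"x": 0,"y": 0,"z": 0,"roll": 0},
  ],
)

```text
time_s: 10.55
eef_pos: [0.4982, 0.1848, 0.4049]
eef_rot: [-0.0, 0.685, 0.729, -0.001]
wrist_force: [-4.0, -0.5, -1.1]
opening: 0.195
```

move_arm(
  moves=[
    {"gripper": 0,"x": 0,"y": 0.1,"z": 0,"roll": 0},
    {"gripper": 0,"x": 0,"y": 0.05,"z": 0,"roll": 0},
    {"gripper": 0,"x": 0,"y": 0,"z": 0,"roll": 0},
  ],
)

```text
time_s: 10.92
eef_pos: [0.4999, 0.1849, 0.4051]
eef_rot: [-0.0, 0.685, 0.729, -0.0]
wrist_force: [-4.4, -1.2, -1.4]
opening: 0.194
```

move_arm(
  moves=[
    {"gripper": 0,"x": 0,"y": 0.2,"z": 0,"roll": 0},
    {"gripper": 0,"x": 0,"y": 0.2,"z": 0,"roll": 0},
    {"gripper": 0,"x": 0,"y": 0,"z": 0,"roll": 0},
  ],
)

```text
time_s: 11.3
eef_pos: [0.504, 0.1851, 0.4051]
eef_rot: [-0.0, 0.685, 0.729, -0.0]
wrist_force: [-4.9, -1.1, -1.0]
opening: 0.197
```

move_arm(
  moves=[
    {"gripper": 0,"x": 0,"y": 0.2,"z": 0,"roll": 0},
    {"gripper": 0,"x": 0,"y": 0.2,"z": 0,"roll": 0},
    {"gripper": 0,"x": 0,"y": 0,"z": 0,"roll": 0},
  ],
)

```text
time_s: 11.68
eef_pos: [0.508, 0.1855, 0.405]
eef_rot: [-0.0, 0.685, 0.729, -0.0]
wrist_force: [-5.5, 0.5, -2.3]
opening: 0.195
```

move_arm(
  moves=[
    {"gripper": 0,"x": 0,"y": 0.2,"z": 0,"roll": 0},
    {"gripper": 0,"x": 0,"y": 0.2,"z": 0,"roll": 0},
    {"gripper": 0,"x": 0,"y": 0,"z": 0,"roll": 0},
  ],
)

```text
time_s: 12.05
eef_pos: [0.512, 0.1858, 0.4053]
eef_rot: [-0.0, 0.685, 0.729, 0.0]
wrist_force: [-4.6, 0.2, -0.9]
opening: 0.194
```

move_arm(
  moves=[
    {"gripper": 0,"x": 0,"y": 0.15,"z": 0,"roll": 0},
    {"gripper": 0,"x": 0,"y": 0.15,"z": 0,"roll": 0},
    {"gripper": 0,"x": 0,"y": 0,"z": 0,"roll": 0},
  ],
)

```text
time_s: 12.42
eef_pos: [0.515, 0.186, 0.4054]
eef_rot: [0.0, 0.685, 0.729, 0.0]
wrist_force: [-4.6, 0.0, -1.3]
opening: 0.191
```

move_arm(
  moves=[
    {"gripper": 0,"x": 0,"y": 0.15,"z": 0,"roll": 0},
    {"gripper": 0,"x": 0,"y": 0.15,"z": 0,"roll": 0},
    {"gripper": 0,"x": 0,"y": 0,"z": 0,"roll": 0},
  ],
)

```text
time_s: 12.8
eef_pos: [0.5182, 0.1861, 0.4056]
eef_rot: [0.0, 0.685, 0.729, 0.001]
wrist_force: [-4.6, -0.2, -0.0]
opening: 0.2
```

move_arm(
  moves=[
    {"gripper": 0,"x": 0,"y": 0.1,"z": 0,"roll": 0},
    {"gripper": 0,"x": 0,"y": 0.1,"z": 0,"roll": 0},
    {"gripper": 0,"x": 0,"y": 0,"z": 0,"roll": 0},
  ],
)

```text
time_s: 13.18
eef_pos: [0.5203, 0.1862, 0.4056]
eef_rot: [0.0, 0.685, 0.729, 0.001]
wrist_force: [-3.9, -0.2, 2.1]
opening: 0.199
```

move_arm(
  moves=[
    {"gripper": 0,"x": 0,"y": 0.1,"z": 0,"roll": 0},
    {"gripper": 0,"x": 0,"y": 0.1,"z": 0,"roll": 0},
    {"gripper": 0,"x": 0,"y": 0,"z": 0,"roll": 0},
  ],
)

```text
time_s: 13.55
eef_pos: [0.5225, 0.1863, 0.4059]
eef_rot: [0.001, 0.685, 0.729, 0.001]
wrist_force: [1.6, 0.1, -0.7]
opening: 0.193
```

move_arm(
  moves=[
    {"gripper": 0,"x": 0,"y": 0.1,"z": 0,"roll": 0},
    {"gripper": 0,"x": 0,"y": 0.1,"z": 0,"roll": 0},
    {"gripper": 0,"x": 0,"y": 0,"z": 0,"roll": 0},
  ],
)

```text
time_s: 13.92
eef_pos: [0.5239, 0.1864, 0.4047]
eef_rot: [-0.0, 0.685, 0.729, -0.0]
wrist_force: [-0.3, -0.3, -2.0]
opening: 0.193
```

move_arm(
  moves=[
    {"gripper": 0,"x": 0,"y": -0.3,"z": 0.3,"roll": 0},
    {"gripper": 0,"x": 0,"y": -0.3,"z": 0,"roll": 0},
    {"gripper": 0,"x": 0,"y": -0.3,"z": 0,"roll": 0},
    {"gripper": 0,"x": 0,"y": 0,"z": 0,"roll": 0},
    {"gripper": 0,"x": 0,"y": 0,"z": 0,"roll": 0},
  ],
)

```text
time_s: 14.55
eef_pos: [0.515, 0.1859, 0.4023]
eef_rot: [0.0, 0.685, 0.729, 0.0]
wrist_force: [-0.9, 0.3, -1.6]
opening: 0.197
```

move_arm(
  moves=[
    {"gripper": 0,"x": 0,"y": -0.1,"z": 0,"roll": 0},
    {"gripper": 0,"x": 0,"y": -0.1,"z": 0,"roll": 0},
    {"gripper": 0,"x": 0,"y": 0,"z": 0,"roll": 0},
  ],
)

```text
time_s: 14.92
eef_pos: [0.5129, 0.1857, 0.4022]
eef_rot: [-0.0, 0.685, 0.729, -0.0]
wrist_force: [-0.6, -0.9, -1.1]
opening: 0.199
```

move_arm(
  moves=[
    {"gripper": 0,"x": 0,"y": -0.1,"z": 0,"roll": 0},
    {"gripper": 0,"x": 0,"y": 0,"z": 0,"roll": 0},
  ],
)

```text
time_s: 15.18
eef_pos: [0.5119, 0.1857, 0.4022]
eef_rot: [0.0, 0.685, 0.729, -0.0]
wrist_force: [0.3, 0.4, -2.3]
opening: 0.199
```

move_arm(
  moves=[
    {"gripper": 0,"x": 0,"y": -0.1,"z": 0,"roll": 0},
    {"gripper": 0,"x": 0,"y": 0,"z": 0,"roll": 0},
  ],
)

```text
time_s: 15.42
eef_pos: [0.5109, 0.1856, 0.4022]
eef_rot: [0.0, 0.685, 0.729, -0.0]
wrist_force: [0.0, 0.4, -2.5]
opening: 0.195
```

move_arm(
  moves=[
    {"gripper": 0,"x": 0,"y": -0.05,"z": 0,"roll": 0},
    {"gripper": 0,"x": 0,"y": 0,"z": 0,"roll": 0},
  ],
)

```text
time_s: 15.68
eef_pos: [0.5104, 0.1856, 0.4022]
eef_rot: [-0.0, 0.685, 0.729, -0.0]
wrist_force: [-0.1, -0.0, -1.3]
opening: 0.198
```

move_arm(
  moves=[
    {"gripper": 0,"x": 0,"y": -0.05,"z": 0,"roll": 0},
    {"gripper": 0,"x": 0,"y": 0,"z": 0,"roll": 0},
  ],
)

```text
time_s: 15.92
eef_pos: [0.5099, 0.1855, 0.4022]
eef_rot: [-0.0, 0.685, 0.729, -0.0]
wrist_force: [0.1, -0.6, -0.9]
opening: 0.198
```

move_arm(
  moves=[
    {"gripper": 0,"x": 0,"y": -0.05,"z": 0,"roll": 0},
    {"gripper": 0,"x": 0,"y": 0,"z": 0,"roll": 0},
  ],
)

```text
time_s: 16.18
eef_pos: [0.5095, 0.1855, 0.4022]
eef_rot: [0.0, 0.685, 0.729, 0.0]
wrist_force: [0.7, -0.2, -2.0]
opening: 0.197
```

move_arm(
  moves=[
    {"gripper": 0,"x": 0,"y": -0.05,"z": 0,"roll": 0},
    {"gripper": 0,"x": 0,"y": 0,"z": 0,"roll": 0},
  ],
)

```text
time_s: 16.42
eef_pos: [0.5091, 0.1855, 0.4023]
eef_rot: [0.0, 0.685, 0.729, 0.0]
wrist_force: [1.4, -0.3, -1.8]
opening: 0.199
```

move_arm(
  moves=[
    {"gripper": 0,"x": 0,"y": -0.03,"z": 0,"roll": 0},
    {"gripper": 0,"x": 0,"y": 0,"z": 0,"roll": 0},
  ],
)

```text
time_s: 16.68
eef_pos: [0.5089, 0.1854, 0.4024]
eef_rot: [0.0, 0.685, 0.729, 0.0]
wrist_force: [3.1, -0.1, -3.2]
opening: 0.194
```

move_arm(
  moves=[
    {"gripper": 0,"x": 0,"y": -0.04,"z": 0,"roll": 0},
    {"gripper": 0,"x": 0,"y": 0,"z": 0,"roll": 0},
  ],
)

```text
time_s: 16.92
eef_pos: [0.5085, 0.1854, 0.4024]
eef_rot: [0.0, 0.685, 0.729, 0.0]
wrist_force: [4.7, 0.6, -1.7]
opening: 0.197
```

move_arm(
  moves=[
    {"gripper": 0,"x": 0,"y": -0.03,"z": 0,"roll": 0},
    {"gripper": 0,"x": 0,"y": 0,"z": 0,"roll": 0},
  ],
)

```text
time_s: 17.18
eef_pos: [0.5083, 0.1854, 0.4025]
eef_rot: [0.001, 0.685, 0.729, 0.001]
wrist_force: [5.9, 0.1, -2.8]
opening: 0.198
```

move_arm(
  moves=[
    {"gripper": 0,"x": 0,"y": -0.04,"z": 0,"roll": 0},
    {"gripper": 0,"x": 0,"y": 0,"z": 0,"roll": 0},
  ],
)

```text
time_s: 17.42
eef_pos: [0.5081, 0.1854, 0.4026]
eef_rot: [0.001, 0.685, 0.729, 0.001]
wrist_force: [5.9, 0.5, -3.6]
opening: 0.193
```

move_arm(
  moves=[
    {"gripper": 0,"x": 0,"y": -0.04,"z": 0,"roll": 0},
    {"gripper": 0,"x": 0,"y": 0,"z": 0,"roll": 0},
    {"gripper": 0,"x": 0,"y": 0,"z": 0,"roll": 0},
    {"gripper": 0,"x": 0,"y": 0,"z": 0,"roll": 0},
  ],
)

```text
time_s: 17.92
eef_pos: [0.5079, 0.1853, 0.4027]
eef_rot: [0.001, 0.685, 0.729, 0.001]
wrist_force: [7.9, 1.1, -3.6]
opening: 0.192
```

move_arm(
  moves=[
    {"gripper": 0,"x": 0,"y": -0.04,"z": 0,"roll": 0},
    {"gripper": 0,"x": 0,"y": 0,"z": 0,"roll": 0},
    {"gripper": 0,"x": 0,"y": 0,"z": 0,"roll": 0},
    {"gripper": 0,"x": 0,"y": 0,"z": 0,"roll": 0},
  ],
)

```text
time_s: 18.42
eef_pos: [0.5076, 0.1853, 0.4027]
eef_rot: [0.001, 0.685, 0.729, 0.001]
wrist_force: [9.1, 1.5, -3.0]
opening: 0.197
```

move_arm(
  moves=[
    {"gripper": 0,"x": 0,"y": 0.5,"z": 0,"roll": 0},
    {"gripper": 0,"x": 0,"y": 0.5,"z": 0,"roll": 0},
    {"gripper": 0,"x": 0,"y": 0.4,"z": 0.5,"roll": 0},
    {"gripper": 0,"x": 0,"y": 0,"z": 0.5,"roll": 0},
    {"gripper": 0,"x": 0,"y": 0,"z": 0,"roll": 0},
  ],
)

```text
time_s: 19.05
eef_pos: [0.5204, 0.1862, 0.3912]
eef_rot: [-0.001, 0.685, 0.729, -0.001]
wrist_force: [-0.1, 0.1, -1.6]
opening: 0.198
```

move_arm(
  moves=[
    {"gripper": 0,"x": 0,"y": 0,"z": 0.5,"roll": 0},
    {"gripper": 0,"x": 0,"y": 0,"z": 0.5,"roll": 0},
    {"gripper": 0,"x": 0,"y": 0,"z": 0.3,"roll": 0},
    {"gripper": 0,"x": 0,"y": 0,"z": 0.2,"roll": 0},
    {"gripper": 0,"x": 0,"y": 0,"z": 0,"roll": 0},
  ],
)

```text
time_s: 19.68
eef_pos: [0.5207, 0.1862, 0.3771]
eef_rot: [-0.0, 0.685, 0.729, -0.0]
wrist_force: [0.1, 0.8, -1.3]
opening: 0.195
```

move_arm(
  moves=[
    {"gripper": 0,"x": 0,"y": 0,"z": 0.2,"roll": 0},
    {"gripper": 0,"x": 0,"y": 0,"z": 0.2,"roll": 0},
    {"gripper": 0,"x": 0,"y": 0,"z": 0,"roll": 0},
  ],
)

```text
time_s: 20.05
eef_pos: [0.5206, 0.1862, 0.373]
eef_rot: [-0.0, 0.685, 0.729, -0.0]
wrist_force: [0.4, -0.0, -1.9]
opening: 0.199
```

move_arm(
  moves=[
    {"gripper": 0,"x": 0,"y": 0,"z": 0.2,"roll": 0},
    {"gripper": 0,"x": 0,"y": 0,"z": 0.2,"roll": 0},
    {"gripper": 0,"x": 0,"y": 0,"z": 0,"roll": 0},
  ],
)

```text
time_s: 20.42
eef_pos: [0.5206, 0.1862, 0.3689]
eef_rot: [-0.0, 0.685, 0.729, -0.0]
wrist_force: [0.2, -0.1, -1.6]
opening: 0.198
```

move_arm(
  moves=[
    {"gripper": 0,"x": 0,"y": 0,"z": 0.1,"roll": 0},
    {"gripper": 0,"x": 0,"y": 0,"z": 0.1,"roll": 0},
    {"gripper": 0,"x": 0,"y": 0,"z": 0,"roll": 0},
  ],
)

```text
time_s: 20.8
eef_pos: [0.5207, 0.1862, 0.3671]
eef_rot: [-0.0, 0.685, 0.729, -0.0]
wrist_force: [0.2, -1.0, -1.6]
opening: 0.198
```

move_arm(
  moves=[
    {"gripper": 0,"x": 0,"y": 0,"z": 0.1,"roll": 0},
    {"gripper": 0,"x": 0,"y": 0,"z": 0,"roll": 0},
  ],
)

```text
time_s: 21.05
eef_pos: [0.5207, 0.1862, 0.3662]
eef_rot: [-0.0, 0.685, 0.729, -0.0]
wrist_force: [0.1, -0.0, -0.7]
opening: 0.198
```

move_arm(
  moves=[
    {"gripper": 100,"x": 0,"y": 0,"z": 0,"roll": 0},
    {"gripper": 100,"x": 0,"y": 0,"z": 0,"roll": 0},
    {"gripper": 100,"x": 0,"y": 0,"z": 0,"roll": 0},
    {"gripper": 100,"x": 0,"y": 0,"z": 0,"roll": 0},
    {"gripper": 100,"x": 0,"y": -3,"z": -1,"roll": 0},
  ],
)

```text
time_s: 21.68
eef_pos: [0.4913, 0.1841, 0.3756]
eef_rot: [-0.0, 0.685, 0.729, -0.0]
wrist_force: [-0.4, -0.3, 1.4]
opening: 0.999
```

move_arm(
  moves=[
    {"gripper": 100,"x": 0,"y": -5,"z": -2,"roll": 0},
    {"gripper": 100,"x": 0,"y": -5,"z": -2,"roll": 0},
    {"gripper": 100,"x": -3,"y": -3,"z": -2,"roll": 0},
    {"gripper": 100,"x": -5,"y": 0,"z": -2,"roll": 0},
    {"gripper": 100,"x": -5,"y": 0,"z": 0,"roll": 0},
  ],
)

```text
time_s: 22.3
eef_pos: [0.3689, 0.0456, 0.4584]
eef_rot: [0.002, 0.684, 0.729, 0.001]
wrist_force: [1.1, -0.7, 0.8]
opening: 0.999
```

```bash
python3 - <<'E'
from snap import *
o,c=snap("r0","scene")
cv2.imwrite("pics/r0.png",np.hstack([crop(c["img"],280,180,120,150,4)]))
E
```

```text
(no output)
```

View pics/r0.png

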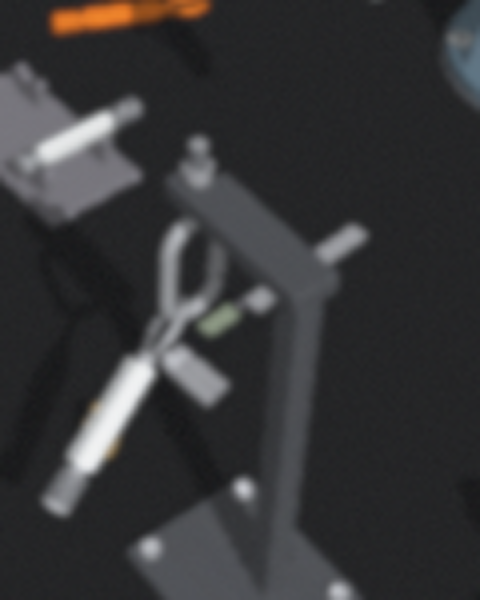

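The gauge is caught and swings in the hook, bar from about (150,360) to (60,500) in the crop. I'll wait for the swing to die down.

move_arm(
  moves=[
    {"gripper": 100,"x": 0,"y": 0,"z": 0,"roll": 0},
    {"gripper": 100,"x": 0,"y": 0,"z": 0,"roll": 0},
    {"gripper": 100,"x": 0,"y": 0,"z": 0,"roll": 0},
    {"gripper": 100,"x": 0,"y": 0,"z": 0,"roll": 0},
    {"gripper": 100,"x": 0,"y": 0,"z": 0,"roll": 0},
  ],
)

```text
time_s: 22.98
eef_pos: [0.3691, 0.047, 0.4561]
eef_rot: [-0.0, 0.684, 0.729, -0.0]
wrist_force: [0.5, -0.2, -0.5]
opening: 1.001
```

move_arm(
  moves=[
    {"gripper": 100,"x": 0,"y": 0,"z": 0,"roll": 0},
    {"gripper": 100,"x": 0,"y": 0,"z": 0,"roll": 0},
    {"gripper": 100,"x": 0,"y": 0,"z": 0,"roll": 0},
    {"gripper": 100,"x": 0,"y": 0,"z": 0,"roll": 0},
    {"gripper": 100,"x": 0,"y": 0,"z": 0,"roll": 0},
  ],
)

```text
time_s: 23.6
eef_pos: [0.3692, 0.0464, 0.4562]
eef_rot: [0.0, 0.685, 0.729, 0.0]
wrist_force: [0.4, -1.1, -0.1]
opening: 1.002
```

move_arm(
  moves=[
    {"gripper": 100,"x": 0,"y": 0,"z": 0,"roll": 0},
    {"gripper": 100,"x": 0,"y": 0,"z": 0,"roll": 0},
    {"gripper": 100,"x": 0,"y": 0,"z": 0,"roll": 0},
    {"gripper": 100,"x": 0,"y": 0,"z": 0,"roll": 0},
    {"gripper": 100,"x": 0,"y": 0,"z": 0,"roll": 0},
  ],
)

```text
time_s: 24.22
eef_pos: [0.3691, 0.0465, 0.4562]
eef_rot: [-0.0, 0.685, 0.729, -0.0]
wrist_force: [-0.1, 0.8, 1.6]
opening: 0.999
```

move_arm(
  moves=[
    {"gripper": 100,"x": 0,"y": 0,"z": 0,"roll": 0},
    {"gripper": 100,"x": 0,"y": 0,"z": 0,"roll": 0},
    {"gripper": 100,"x": 0,"y": 0,"z": 0,"roll": 0},
    {"gripper": 100,"x": 0,"y": 0,"z": 0,"roll": 0},
    {"gripper": 100,"x": 0,"y": 0,"z": 0,"roll": 0},
  ],
)

```text
time_s: 24.85
eef_pos: [0.3692, 0.0465, 0.4562]
eef_rot: [-0.0, 0.685, 0.729, 0.0]
wrist_force: [1.0, 0.4, -0.2]
opening: 0.997
```

move_arm(
  moves=[
    {"gripper": 100,"x": 0,"y": 0,"z": 0,"roll": 0},
    {"gripper": 100,"x": 0,"y": 0,"z": 0,"roll": 0},
    {"gripper": 100,"x": 0,"y": 0,"z": 0,"roll": 0},
    {"gripper": 100,"x": 0,"y": 0,"z": 0,"roll": 0},
    {"gripper": 100,"x": 0,"y": 0,"z": 0,"roll": 0},
  ],
)

```text
time_s: 25.48
eef_pos: [0.3692, 0.0465, 0.4562]
eef_rot: [0.0, 0.685, 0.729, 0.0]
wrist_force: [-0.2, 0.0, 0.3]
opening: 0.999
```

```bash
cat > sw.py <<'E'
from snap import *
L=[]
for i in range(18):
    o,c=snap("s",  "scene");g=cv2.cvtColor(c["img"],cv2.COLOR_RGB2GRAY)[255:330,270:345]
    ys,xs=np.where(g>170);L.append((round(xs.mean()+270,1),round(ys.mean()+255,1),len(xs)) if len(xs) else None)
print(ctrl.get_obs()["time_s"],L)
h=np.array([.6099,.1905,.2085]);print("rest handle",proj(c,[h-[0,0,.0835]]))
E
python3 sw.py
```

```text
26.375 [(np.float64(287.9), np.float64(309.4), 77), (np.float64(294.7), np.float64(303.0), 92), (np.float64(306.8), np.float64(294.1), 140), (np.float64(310.8), np.float64(291.7), 179), (np.float64(310.0), np.float64(292.0), 188), (np.float64(308.7), np.float64(292.5), 189), (np.float64(307.7), np.float64(292.5), 183), (np.float64(307.0), np.float64(292.7), 175), (np.float64(306.6), np.float64(292.6), 166), (np.float64(305.5), np.float64(294.2), 146), (np.float64(304.4), np.float64(295.6), 130), (np.float64(298.9), np.float64(299.5), 105), (np.float64(294.5), np.float64(303.0), 91), (np.float64(295.8), np.float64(301.8), 95), (np.float64(300.1), np.float64(298.6), 108), (np.float64(308.6), np.float64(293.3), 151), (np.float64(311.8), np.float64(291.5), 183), (np.float64(310.8), np.float64(291.9), 183)]
rest handle [[326.15162558 275.80956515]]
```

move_arm(
  moves=[
    {"gripper": 100,"x": 0,"y": 0,"z": 0,"roll": 0},
    {"gripper": 100,"x": 0,"y": 0,"z": 0,"roll": 0},
    {"gripper": 100,"x": 0,"y": 0,"z": 0,"roll": 0},
    {"gripper": 100,"x": 0,"y": 0,"z": 0,"roll": 0},
    {"gripper": 100,"x": 0,"y": 0,"z": 0,"roll": 0},
  ],
)

```text
time_s: 27.0
eef_pos: [0.3692, 0.0465, 0.4562]
eef_rot: [-0.0, 0.685, 0.729, -0.0]
wrist_force: [0.1, 0.0, -0.1]
opening: 1.002
```

move_arm(
  moves=[
    {"gripper": 100,"x": 0,"y": 0,"z": 0,"roll": 0},
    {"gripper": 100,"x": 0,"y": 0,"z": 0,"roll": 0},
    {"gripper": 100,"x": 0,"y": 0,"z": 0,"roll": 0},
    {"gripper": 100,"x": 0,"y": 0,"z": 0,"roll": 0},
    {"gripper": 100,"x": 0,"y": 0,"z": 0,"roll": 0},
  ],
)

```text
time_s: 27.62
eef_pos: [0.3692, 0.0465, 0.4562]
eef_rot: [0.0, 0.685, 0.729, 0.0]
wrist_force: [-0.4, 0.6, -0.3]
opening: 0.998
```

move_arm(
  moves=[
    {"gripper": 100,"x": 0,"y": 0,"z": 0,"roll": 0},
    {"gripper": 100,"x": 0,"y": 0,"z": 0,"roll": 0},
    {"gripper": 100,"x": 0,"y": 0,"z": 0,"roll": 0},
    {"gripper": 100,"x": 0,"y": 0,"z": 0,"roll": 0},
    {"gripper": 100,"x": 0,"y": 0,"z": 0,"roll": 0},
  ],
)

```text
time_s: 28.25
eef_pos: [0.3692, 0.0465, 0.4562]
eef_rot: [-0.0, 0.685, 0.729, -0.0]
wrist_force: [0.2, 0.2, 0.0]
opening: 1.0
```

move_arm(
  moves=[
    {"gripper": 100,"x": 0,"y": 0,"z": 0,"roll": 0},
    {"gripper": 100,"x": 0,"y": 0,"z": 0,"roll": 0},
    {"gripper": 100,"x": 0,"y": 0,"z": 0,"roll": 0},
    {"gripper": 100,"x": 0,"y": 0,"z": 0,"roll": 0},
    {"gripper": 100,"x": 0,"y": 0,"z": 0,"roll": 0},
  ],
)

```text
time_s: 28.88
eef_pos: [0.3692, 0.0465, 0.4562]
eef_rot: [0.0, 0.685, 0.729, -0.0]
wrist_force: [0.1, -0.3, 0.6]
opening: 1.002
```

move_arm(
  moves=[
    {"gripper": 100,"x": 0,"y": 0,"z": 0,"roll": 0},
    {"gripper": 100,"x": 0,"y": 0,"z": 0,"roll": 0},
    {"gripper": 100,"x": 0,"y": 0,"z": 0,"roll": 0},
    {"gripper": 100,"x": 0,"y": 0,"z": 0,"roll": 0},
    {"gripper": 100,"x": 0,"y": 0,"z": 0,"roll": 0},
  ],
)

```text
time_s: 29.5
eef_pos: [0.3692, 0.0465, 0.4562]
eef_rot: [0.0, 0.685, 0.729, 0.0]
wrist_force: [0.6, 0.1, 0.4]
opening: 1.003
```

move_arm(
  moves=[
    {"gripper": 100,"x": 0,"y": 0,"z": 0,"roll": 0},
    {"gripper": 100,"x": 0,"y": 0,"z": 0,"roll": 0},
    {"gripper": 100,"x": 0,"y": 0,"z": 0,"roll": 0},
    {"gripper": 100,"x": 0,"y": 0,"z": 0,"roll": 0},
    {"gripper": 100,"x": 0,"y": 0,"z": 0,"roll": 0},
  ],
)

```text
time_s: 30.12
eef_pos: [0.3692, 0.0465, 0.4562]
eef_rot: [0.0, 0.685, 0.729, -0.0]
wrist_force: [-0.1, -0.9, -0.4]
opening: 1.002
```

move_arm(
  moves=[
    {"gripper": 100,"x": 0,"y": 0,"z": 0,"roll": 0},
    {"gripper": 100,"x": 0,"y": 0,"z": 0,"roll": 0},
    {"gripper": 100,"x": 0,"y": 0,"z": 0,"roll": 0},
    {"gripper": 100,"x": 0,"y": 0,"z": 0,"roll": 0},
    {"gripper": 100,"x": 0,"y": 0,"z": 0,"roll": 0},
  ],
)

```text
time_s: 30.75
eef_pos: [0.3692, 0.0465, 0.4562]
eef_rot: [0.0, 0.685, 0.729, -0.0]
wrist_force: [-0.5, -0.1, 0.1]
opening: 0.999
```

move_arm(
  moves=[
    {"gripper": 100,"x": 0,"y": 0,"z": 0,"roll": 0},
    {"gripper": 100,"x": 0,"y": 0,"z": 0,"roll": 0},
    {"gripper": 100,"x": 0,"y": 0,"z": 0,"roll": 0},
    {"gripper": 100,"x": 0,"y": 0,"z": 0,"roll": 0},
    {"gripper": 100,"x": 0,"y": 0,"z": 0,"roll": 0},
  ],
)

```text
time_s: 31.38
eef_pos: [0.3692, 0.0465, 0.4562]
eef_rot: [0.0, 0.685, 0.729, 0.0]
wrist_force: [-0.9, 0.4, -0.1]
opening: 0.998
```

move_arm(
  moves=[
    {"gripper": 100,"x": 0,"y": 0,"z": 0,"roll": 0},
    {"gripper": 100,"x": 0,"y": 0,"z": 0,"roll": 0},
    {"gripper": 100,"x": 0,"y": 0,"z": 0,"roll": 0},
    {"gripper": 100,"x": 0,"y": 0,"z": 0,"roll": 0},
    {"gripper": 100,"x": 0,"y": 0,"z": 0,"roll": 0},
  ],
)

```text
time_s: 32.0
eef_pos: [0.3692, 0.0465, 0.4562]
eef_rot: [-0.0, 0.685, 0.729, 0.0]
wrist_force: [0.6, -0.2, -0.3]
opening: 0.999
```

move_arm(
  moves=[
    {"gripper": 100,"x": 0,"y": 0,"z": 0,"roll": 0},
    {"gripper": 100,"x": 0,"y": 0,"z": 0,"roll": 0},
    {"gripper": 100,"x": 0,"y": 0,"z": 0,"roll": 0},
    {"gripper": 100,"x": 0,"y": 0,"z": 0,"roll": 0},
    {"gripper": 100,"x": 0,"y": 0,"z": 0,"roll": 0},
  ],
)

```text
time_s: 32.62
eef_pos: [0.3692, 0.0465, 0.4562]
eef_rot: [-0.0, 0.685, 0.729, -0.0]
wrist_force: [0.2, -1.0, -0.5]
opening: 0.999
```

```bash
python3 sw.py
```

```text
33.525 [(np.float64(308.4), np.float64(292.8), 158), (np.float64(308.4), np.float64(292.7), 158), (np.float64(308.2), np.float64(292.7), 156), (np.float64(308.2), np.float64(292.9), 156), (np.float64(308.2), np.float64(292.7), 156), (np.float64(308.4), np.float64(292.6), 158), (np.float64(308.8), np.float64(292.2), 162), (np.float64(308.7), np.float64(292.3), 160), (np.float64(308.4), np.float64(292.6), 158), (np.float64(308.8), np.float64(292.1), 161), (np.float64(308.3), np.float64(292.9), 157), (np.float64(308.5), np.float64(292.6), 159), (np.float64(308.5), np.float64(292.5), 159), (np.float64(308.4), np.float64(292.6), 158), (np.float64(308.8), np.float64(292.1), 160), (np.float64(308.6), np.float64(292.4), 161), (np.float64(308.6), np.float64(292.4), 159), (np.float64(308.4), np.float64(292.6), 158)]
rest handle [[326.15162558 275.80956515]]
```

```bash
python3 - <<'E'
from h import *
o,c=pickle.load(open("s.pkl","rb"));im=crop(c["img"],270,190,100,100,6)
h=np.array([.6099,.1905,.2085])
for d in(0,.0835,.15):
  q=(proj(c,[h-[0,0,d]])[0]-[270,190]+.5)*6;cv2.circle(im,tuple(int(v) for v in q),3,(0,0,255),-1)
cv2.imwrite("pics/end.png",im)
E
```

```text
(no output)
```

View pics/end.png

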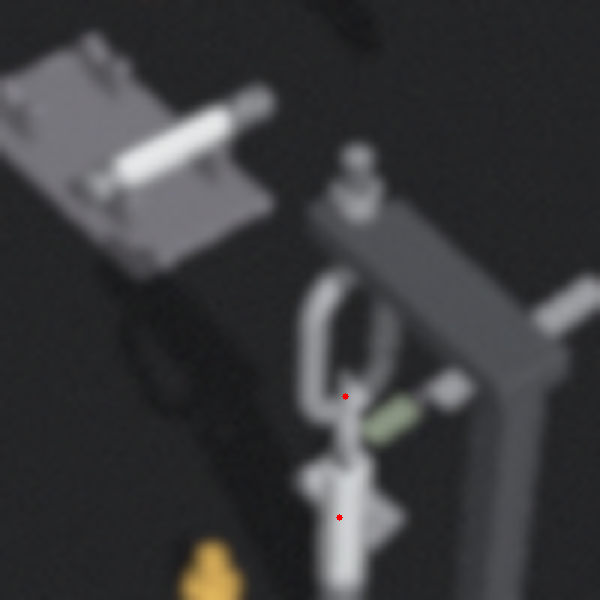

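The gauge hangs upright and at rest from the bottom of the hook, with its ring at about (347,390) and its handle along (345,520). The gate side of the hook is whole, and the other gauge and the barb are where they were.

```bash
python3 -c "
from bench import ctrl
print(ctrl.hand_in(),ctrl.get_obs()['time_s'])"
```

```text
the job is handed in; nothing more can be done
the job is handed in; nothing more can be done
```

The ring gauge is back on its snap hook, hanging upright and still, and I handed the job in at about 33.5 s of the 72 s allowed.

- **Hook position:** two wrist-camera views put the lower bow's centre at about (0.610, 0.1905, 0.2205) m, about 5.5 mm above the middle setting.
- **Pressing in:** the gate opened at about 4–5.5 N. The force fell to about 0 when the ring was some 19 mm in, which I took as the gate snapping shut.
- **Pulling back:** the wire met the shut gate within about 1 mm of where I expected it. I held the pull at about 6–9 N for over a second; the highest reading was 9.1 N.
- **Letting go:** I lowered the ring almost to the bow, opened the gripper and backed away. The gauge swung and was at rest by about 33 s.

**Last checks:** the final picture shows the gauge hanging vertically in the lower bow. The gate looks closed, and the other gauge and barb are where they were. I did not measure the gate angle directly. I also did not recheck the nut, coupling, caliper, spanner and oil can at the end, but the arm went nowhere near them.

**Disagreement:** before insertion, the scene camera suggested the ring was up to 4 mm higher than I had calculated, and the wrist camera suggested it was 3–5 mm lower. I kept the calculated height and felt my way in with small steps, and the ring went in at the first attempt.

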